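# Sort amber bottles by closure from a sloped rack

## Robot

A 6-joint arm with a two-finger parallel gripper is mounted at the origin on the work surface. World frame = base frame: x ahead of the robot, y to its left, z up, the work surface at z = 0. Lengths are in m, angles in rad, forces in N, time in s.
With the tool pointing down it reaches from about 0.3 to 0.85 m from the base axis. Payload 4.2 kg.
Tool frame: the origin (TCP) lies midway between the tips of the shut fingers; the grasp point (between the pads) lies 19 mm behind it; z points along the fingers, y is the line along which they close (so a half turn about z gives the same grasp; the last joint's range is limited). The gripper opens to 91 mm and grips with 3 to 60 N. Pads are 32 mm wide; open, the fingers measure 118 mm over their backs; the gripper's body (76 mm by 178 mm) begins 60 mm behind the grasp point.
Start: joints at [-1.153, 0.32, 1.565, -0, 1.257, -0.02], TCP at [0.244, -0.521, 0.214] pointing down, gripper open.
Joint ranges: [-3.11, 3.11], [-0.84, 2.01], [0.21, 2.61], [-1.34, 4.49], [0.05, 2.63], [-2.56, 2.56]. Speed limits (rad/s): [2.57, 2.57, 3.14, 3.14, 3.14, 3.14].

## Interface

Orientations are given as a unit quaternion [w, x, y, z].
In Python, from station import read_state, camera, camera_model, close_job, boxes_of gives the robot as it stands.
- The arm moves only by the tool arm_command, never from a script. Its argument "series" is a list of rows, each a list of 7 numbers: the shift along the tool's x, y, z in mm, then the turn, a rotation vector about the tool's x, y, z in degrees, then the opening, from -1 (shut) to 1 (fully open), so that 0 is half open. A call has 1 to 8 rows; each row shifts and turns the commanded pose from where the row before left it, along the tool's axes as they then stand; what a row does not reach is not made up. A row lasts 1/12 s, in which the tool goes at most 41.7 mm and 7.16 degrees, less where a joint would pass 70% of its speed; a pose out of reach is approached as far as the arm can. A call is refused whole if a number of a shift passes 41.7 or a number of a turn 7.16, either way. A call with a gripper value outside its range is refused whole. The fingers move at their own pace and stop on an object; the grip force is fixed at half the most. Time passes only in rows, so rows that do not move let the fingers close. It gives the time, the measured TCP pose, the force, the opening and the grip force at its end, in the units of the state.
- read_state(): the state, without advancing time (a new reading comes with each control period).
- camera(name): name is "scene" or "top" or "wrist"; returns the picture (480x640x3 uint8, blue, green, red); there is no depth.
- camera_model(name): a dict with "mtx" (3x3 intrinsics, pixels), "distortion" ([k1, k2, p1, p2, k3] as OpenCV has them; the pictures are not rectified), "rvec" (rotation vector, rad) and "tvec" (3), from world to camera coordinates, as OpenCV has them; the wrist camera has in their place "tool_from_camera" (4x4, takes a point from camera to tool coordinates, whose origin is the TCP and whose axes are the flange's). Camera axes: x right, y down, z forward; pixel columns grow to the right and rows downward; lengths in m; the calibration is good to about 2 mm. A picture is of the moment at which its call begins: read the wrist's pose just before it. camera_model takes no time and is no camera call.
- close_job(): hands the job in; it is judged then, once.
Trained networks look in the newest picture that a camera, given by its name, has taken for a name from the list of things; names that differ only in an ending like _2 or _b are one class to them, and where a whole thing is asked for, a point or a joint stands for the part that bears it (a point fixed in the world has none). Each returns a list of dicts, best first, with "score" (0 to 1); they miss things now and then, are a little off and sometimes report something else, mostly with a low value. They report only what shows in the picture. A call takes as long as a camera call.
- boxes_of(thing, camera): "xyz" ([x, y, z] in m, in world coordinates, good to about 4 mm: the middle of the surface that is visible of it).
The state is a dict: "clock": time; "qpos": joint angles; "joint_vel": joint speeds; "effort": joint torques, N m; "tcp_pos": TCP position; "tool_rot": TCP orientation; "force": force on the tool from outside, world axes, zero at the start; "ft_torque": the same for the moment, N m; "opening": finger opening in m; "grasp_force": force on a finger pad.
Only numpy, scipy, OpenCV 4.12 (cv2) and the standard library are available. Lean on these libraries where they do the work, as an engineer would, in place of code of your own. Each camera call takes 0.05 s, during which the arm holds its last target. There are 200 camera calls.

## Task

Three amber bottles lean in the sloped rack. Stand the two with rubber dropper bulbs in the slatted wooden crate and the one with the flat screw cap in the shallow steel tray, all upright on the container's floor. They are glass, so set them down rather than letting them drop, and leave the beaker and the little tin where they are.

Things in the scene. Friction and masses are not known exactly. Their poses are not given: they have to be found in the camera images.
- dropper_a: amber glass bottle, loose, about 100 g: round body 40 mm in diameter and 53 mm high, shoulder narrowing to a neck at 63 mm; black collar 25 mm wide up to 75 mm, then a rubber dropper bulb 18 mm wide, top at 101 mm. Origin: centre of its underside, z axis along the bottle towards its closure. It starts leaning 30 degrees from upright in one of the rack's three places.
- dropper_b: the second dropper bottle, identical to dropper_a, in another place of the rack.
- screwcap: amber glass bottle, loose, about 100 g: round body 40 mm in diameter and 53 mm high, shoulder narrowing to a neck at 63 mm; flat black screw cap 32 mm wide, top at 73 mm. Origin: centre of its underside, z axis along the bottle towards its closure. It starts leaning 30 degrees from upright in one of the rack's three places.
- rack: fixed wooden rack, 110 (x) by 270 (y) mm, three places at its y = -85, 0, 85 mm. A bottle's underside rests on a sloped ledge, centre 50 mm above the table at rack x = 0; its side leans on two steel rods (8 mm thick, 20 mm apart, reaching 58 mm up the bottle) on the rack's -x side, so its top leans to -x, towards the robot. Origin: centre of the underside; z up.
- crate_in (a point): centre of the inner floor (6 mm above the table) of the slatted wooden crate, fixed, outside 150 (x) by 130 (y) by 45 mm high, walls 6 mm, open top. Axes along its sides, z up.
- tray_in (a point): centre of the inner floor (4 mm above the table) of the shallow steel tray, fixed, outside 150 (x) by 130 (y) by 22 mm high, walls 4 mm, open top. Axes along its sides, z up.
- beaker: small clear beaker, loose, 44 mm wide, 60 mm high, standing beyond the rack and crate; not to be moved. Origin: centre of the underside.
- tin: low round aluminium tin, loose, 46 mm wide, 26 mm high, on the robot's side of the rack and crate; not to be moved. Origin: centre of the underside.

How it is judged:
At the end, for the whole second after the job is handed in: Both dropper bottles stand on the crate's floor and the screw-cap bottle on the tray's floor: underside centre within 75 mm of the floor's centre horizontally and between 6 mm below and 8 mm above floor height, tilted less than 0.15 rad, at rest (under 0.03 m/s) (horizontal distance between each of dropper_a, dropper_b and crate_in below 0.075 m and z of dropper_a in the frame of crate_in between -0.006 and 0.008 m and angle between each of dropper_a, dropper_b, screwcap's own z axis and vertical below 0.15 rad and linear speed of each of dropper_a, dropper_b, screwcap below 0.03 m/s and z of dropper_b in the frame of crate_in between -0.006 and 0.008 m and horizontal distance between screwcap and tray_in below 0.075 m and z of screwcap in the frame of tray_in between -0.006 and 0.008 m); the robot touches nothing.
It fails at once if dropper_a is dropped: it moves faster than 0.6 m/s while no finger touches it (a fall of about 20 mm) (linear speed of dropper_a above 0.6 m/s and contact force between dropper_a and the fingers below 0.05 N).
It fails at once if dropper_b is dropped: it moves faster than 0.6 m/s while no finger touches it (a fall of about 20 mm) (linear speed of dropper_b above 0.6 m/s and contact force between dropper_b and the fingers below 0.05 N).
It fails at once if screwcap is dropped: it moves faster than 0.6 m/s while no finger touches it (a fall of about 20 mm) (linear speed of screwcap above 0.6 m/s and contact force between screwcap and the fingers below 0.05 N).
It fails at once if the beaker is pushed more than 30 mm or tipped over 0.5 rad (distance of beaker from where it was at the start of the episode above 0.03 m or angle between beaker's own z axis and vertical above 0.5 rad).
It fails at once if the tin is pushed more than 30 mm or tipped over 0.5 rad (distance of tin from where it was at the start of the episode above 0.03 m or angle between tin's own z axis and vertical above 0.5 rad).
It also fails if it takes over 70 s, if anything falls off the work surface, if the arm or the gripper's body presses on something with over 40 N, if the wrist force passes 120 N, or if a joint passes its speed limit or range.

## Working session

There is one attempt and no reset: what is moved stays moved. The work goes in short steps, Python scripts to look and compute and a tool call to move; the robot and the scene stay as the last step left them, time stands still between calls to the robot, and variables do not carry over. Pictures are saved under pics/ and viewed, at most 10 in all, crops included, and the job is handed in when it is done.

Besides the shell and the picture viewer there is one more tool, called as name(argument=value, ...) on one line, values as JSON. arm_command: Moves the arm, as the interface text tells. Its arguments: {"type":"object","properties":{"series":{"type":"array","items":{"type":"array","items":{"type":"number"}}}},"required":["series"]}

```bash
mkdir -p pics; ls; cat > t.py <<'E'
from station import *
import cv2, numpy as np
for c in ["scene","top"]:
    im=camera(c); cv2.imwrite(f"pics/{c}0.png",im)
    for t in ["dropper_a","screwcap","rack","crate_in","tray_in","beaker","tin"]:
        try: print(c,t,[(np.round(d["xyz"],3).tolist(),round(d["score"],2)) for d in boxes_of(t,c)])
        except Exception as e: print(c,t,e)
print(read_state())
E
python3 t.py
```

```text
pics
scene dropper_a [([0.481, 0.301, 0.093], 0.9), ([0.525, 0.144, 0.095], 0.62)]
scene screwcap [([0.499, 0.222, 0.095], 0.93), ([0.508, -0.081, 0.002], 0.71)]
scene rack [([0.529, 0.239, 0.01], 0.9)]
scene crate_in [([0.572, -0.298, 0.017], 0.84)]
scene tray_in [([0.506, -0.081, 0.002], 0.77)]
scene beaker [([0.734, 0.023, 0.04], 0.81)]
scene tin [([0.359, 0.07, 0.025], 0.6)]
top dropper_a [([0.466, 0.299, 0.099], 0.91), ([0.521, 0.141, 0.108], 0.67), ([0.352, 0.066, 0.025], 0.45)]
top screwcap [([0.488, 0.214, 0.109], 0.73)]
top rack [([0.511, 0.219, 0.042], 0.73)]
top crate_in [([0.578, -0.296, 0.006], 0.57)]
top tray_in [([0.511, -0.08, 0.003], 0.94)]
top beaker [([0.743, 0.023, 0.035], 0.63)]
top tin [([0.351, 0.066, 0.029], 0.71)]
{'clock': 0.8, 'qpos': array([-1.15297904e+00,  3.19566807e-01,  1.56448431e+00,  2.04677581e-05,
        1.25741326e+00, -2.00250354e-02]), 'joint_vel': array([-0.00080764,  0.00089116, -0.00010006, -0.00043586,  0.00107939,
       -0.00042602]), 'effort': array([-3.39423941e-04, -4.12301838e+01, -2.32218164e+01,  7.31705572e-02,
        3.76432249e-02,  1.31112529e-05]), 'tcp_pos': array([ 0.2437925 , -0.52077774,  0.21400113]), 'tool_rot': array([6.09493942e-05, 9.76132999e-01, 2.17173582e-01, 2.22164716e-05]), 'force': array([ 1.20884142, -0.70468202, -0.5887972 ]), 'ft_torque': array([-0.04434637,  0.01910507,  0.030896  ]), 'grasp_force': 0.0, 'opening': 0.09098189507110963}
```

View pics/top0.png

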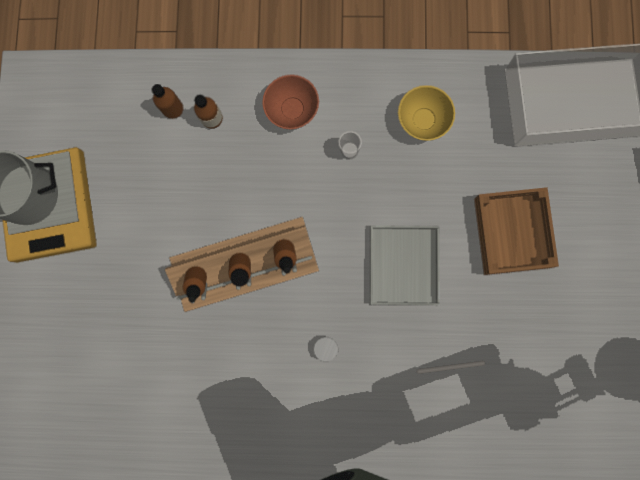

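View pics/scene0.png

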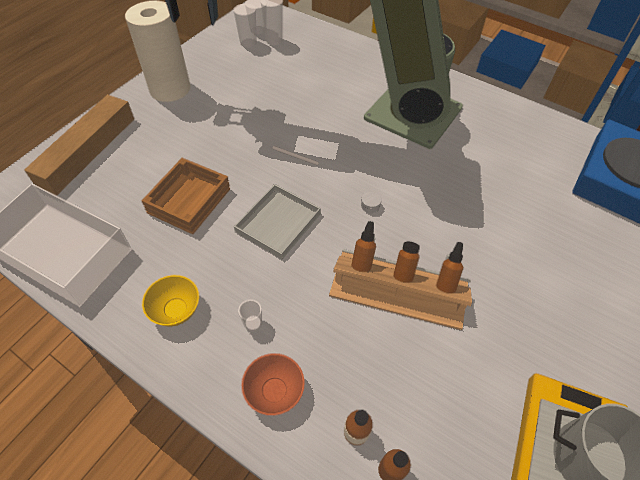

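The top view shows the droppers at about (195,285) and (286,258), with the screwcap between them at (240,270). The tray is at (404,265), the crate at (516,231), the tin at (326,349) and the beaker at (350,145). The scene view agrees. Next I'll fit the rack pose to the black closures.

```bash
cat > fit.py <<'E'
from station import *
import cv2, numpy as np
from scipy.optimize import least_squares
def proj(P,c):
    m=camera_model(c); return cv2.projectPoints(np.array(P,float),np.array(m["rvec"]),np.array(m["tvec"]),np.array(m["mtx"]),np.array(m["distortion"]))[0][:,0]
PR={'d':[(.0125,.063),(.0125,.075),(.009,.075),(.009,.099),(.004,.101)],'s':[(.016,.063),(.016,.073)]}
def frame(p,yl):
    x,y,w=p; X=np.array([np.cos(w),np.sin(w),0]);Y=np.array([-np.sin(w),np.cos(w),0])
    a=np.cos(np.pi/6)*np.array([0,0,1])-.5*X
    return np.array([x,y,.05])+yl*Y,X,Y,a
def pts(p,yl,k):
    o,X,Y,a=frame(p,yl); e=np.cross(a,Y)
    return [o+h*a+r*(np.cos(t)*Y+np.sin(t)*e) for r,h in PR[k] for t in np.linspace(0,6.28,16)]
def cen(p,yl,k,c):
    q=np.round(proj(pts(p,yl,k),c)*8).astype(np.int32)
    if k=='s': h=[cv2.convexHull(q)]
    else: h=[cv2.convexHull(q[:32]),cv2.convexHull(q[32:])]
    m=[cv2.moments(x) for x in h]
    # union approximated by the sum
    A=sum(i['m00'] for i in m); return np.array([sum(i['m10'] for i in m)/A,sum(i['m01'] for i in m)/A])/8
if __name__=="__main__":
    p=np.array([.53,.23,.30]); B=[(-.085,'d'),(0,'s'),(.085,'d')]
    obs={}
    for c in ["top","scene"]:
        im=cv2.imread(f"pics/{c}0.png"); n,l,st,ce=cv2.connectedComponentsWithStats((im.max(2)<45).astype(np.uint8))
        for yl,k in B:
            g=cen(p,yl,k,c); d=np.hypot(*(ce-g).T)+1e3*(st[:,4]<25); i=d.argmin(); obs[c,yl]=ce[i]; print(c,yl,g.round(1),ce[i].round(1),st[i,4])
    f=lambda p:np.concatenate([cen(p,yl,k,c)-obs[c,yl] for yl,k in B for c in ["top","scene"]])
    s=least_squares(f,p,loss='soft_l1',diff_step=1e-2); print(s.x,f(s.x).round(1))
    for c in ["top","scene"]:
        im=cv2.imread(f"pics/{c}0.png")
        for yl,k in B:
            for q in proj(pts(s.x,yl,k),c): cv2.circle(im,tuple(np.round(q).astype(int)),0,(0,255,0),-1)
        m=proj([frame(s.x,0)[0]],c)[0].astype(int); cr=im[m[1]-70:m[1]+60,m[0]-100:m[0]+100]
        cv2.imwrite(f"pics/ov_{c}.png",cv2.resize(cr,None,fx=4,fy=4,interpolation=0)) if c=="top" else 0
E
python3 fit.py
```

```text
top -0.085 [284.7 253.9] [285.5 263.8] 164
top 0 [238.  265.7] [239.1 277. ] 239
top 0.085 [191.2 281.5] [192.5 292.2] 171
scene -0.085 [365.5 240. ] [319.  240.1] 305475
scene 0 [408.3 255.8] [319.  240.1] 305475
scene 0.085 [454.7 262.1] [319.  240.1] 305475
[0.50963086 0.22410941 0.44562056] [  2.9  -5.9  45.4  -4.1   4.5  -0.7  89.    6.4   6.9   6.6 134.7   7.1]
```

View pics/ov_top.png

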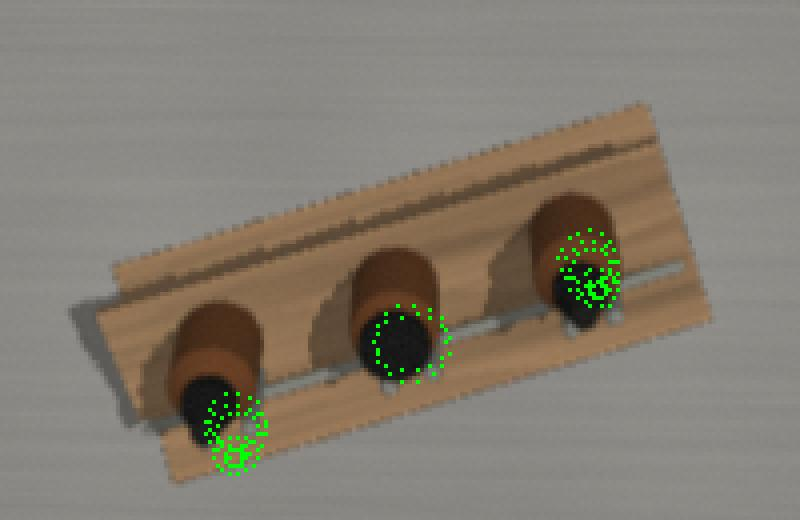

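The overlay is thrown off because background was picked as a blob in the scene view. I'll exclude background and refit.

```bash
sed -i 's/1e3\*(st\[:,4\]<25)/1e3*((st[:,4]<25)|(st[:,4]>2000))/; s/p=np.array(\[.53,.23,.30\])/p=np.array([.515,.225,.29])/; s/<45)/<48)/' fit.py; python3 fit.py
python3 - <<'E'
import cv2,numpy as np
from fit import *
# crate & tray pose: fit rim outlines clicked from top view
for n,px,z in [("tray",[(371,226),(438,226),(438,304),(370,304)],.022),("crate",[(477,195),(548,188),(557,265),(484,273)],.045)]:
    m=camera_model("top"); R=cv2.Rodrigues(np.array(m["rvec"]))[0]; t=np.array(m["tvec"]).ravel()
    u=cv2.undistortPoints(np.array(px,float)[:,None],np.array(m["mtx"]),np.array(m["distortion"]))[:,0]
    C=-R.T@t; W=[]
    for q in u:
        d=R.T@np.r_[q,1]; W.append(C+d*(z-C[2])/d[2])
    W=np.array(W); e=W[0]-W[3]; print(n,W.mean(0).round(4),"x-side",np.linalg.norm(e).round(3),np.linalg.norm(W[0]-W[1]).round(3),"yaw",np.degrees(np.arctan2(e[1],e[0])).round(1), np.degrees(np.arctan2(*(W[1]-W[0])[:2])+np.pi/2*0).round(1))
E
```

```text
top -0.085 [287.3 263.1] [285.4 263.8] 165
top 0 [240.4 274.3] [239.2 276.9] 245
top 0.085 [193.4 289.8] [192.5 292.2] 171
scene -0.085 [367.6 233.2] [411.  246.9] 48
scene 0 [409.8 249.2] [411.  246.9] 48
scene 0.085 [455.8 255.6] [411.  246.9] 48
[0.51041156 0.22802095 0.33095398] [  0.4  -0.3 -42.  -13.3   0.1  -0.3   0.7   1.2   0.4   1.8  46.6   6.1]
tray [ 0.51   -0.0797  0.022 ] x-side 0.148 0.127 yaw -0.3 179.4
crate [ 0.5754 -0.2865  0.045 ] x-side 0.147 0.135 yaw 4.3 173.6
```

```bash
sed -i 's/(im.max(2)<48)/(im.max(2)<(48 if c=="top" else 68))/' fit.py; sed -i 's/p=np.array(\[.515,.225,.29\])/p=np.array([.510,.228,.30])/' fit.py; python3 fit.py
cat > tgt.py <<'E'
import sys; from fit import *
from scipy.spatial.transform import Rotation as R
def pose():
    s=read_state(); q=s["tool_rot"]; return s["tcp_pos"],R.from_quat([q[1],q[2],q[3],q[0]])
def show(P,Rt):
    # tool shift (mm) and turn (deg) needed now
    p,r=pose(); print("shift in tool now",(r.inv().apply(P-p)*1e3).round(1),"in world mm",((P-p)*1e3).round(1),"turn",np.degrees((r.inv()*Rt).as_rotvec()).round(1), "shift in target axes",(Rt.inv().apply(P-p)*1e3).round(1))
def rot(z,y):
    z=z/np.linalg.norm(z); y=y-z*(y@z); y/=np.linalg.norm(y); return R.from_matrix(np.c_[np.cross(y,z),y,z])
E
python3 -c "
from tgt import *
p,r=pose();print(r.as_matrix().round(3))"
```

```text
top -0.085 [285.6 265.4] [285.4 263.8] 165
top 0 [238.7 277.1] [239.2 276.9] 245
top 0.085 [191.9 293.1] [192.5 292.2] 171
scene -0.085 [370.  232.5] [368.2 232.1] 185
scene 0 [412.3 248. ] [410.5 247. ] 146
scene 0.085 [458.1 254.1] [456.6 253. ] 188
[0.51100531 0.22651413 0.31183711] [ 1.1  0.4  0.5  0.7  0.7 -0.5  0.6  1.   0.7  0.8  0.4  0.6]
[[ 0.906  0.424  0.   ]
 [ 0.424 -0.906 -0.   ]
 [ 0.     0.    -1.   ]]
```

```bash
cat >> tgt.py <<'E'
RP=[.511,.2265,.30]
def pre(yl,back,h=.048):
    o,X,Y,a=frame(RP,yl); return o+(h-.019+back)*a, rot(-a,-Y)
E
python3 -c "
from tgt import *
show(*pre(-.085,.13)); print(pre(-.085,.13)[0])"
```

```text
shift in tool now [ 468.4 -490.2   26.2] in world mm [216.4 642.6 -26.3] turn [-2.1 30.   7.7] shift in target axes [ 330.3 -549.9  221.1]
[0.46016997 0.12180254 0.18769804]
```

arm_command(series=[[27, -28, -4, 0, 0, 0, 0.4], [27, -28, -4, 0, 0, 0, 0.4], [27, -28, -4, 0, 0, 0, 0.4], [27, -28, -4, 0, 0, 0, 0.4], [27, -28, -4, 0, 0, 0, 0.4], [27, -28, 0, 0, 0, 0, 0.4], [27, -28, 0, 0, 0, 0, 0.4], [27, -28, 0, 0, 0, 0, 0.4]])

```text
clock: 1.47
tcp_pos: [0.3446, -0.2246, 0.2343]
tool_rot: [0.0, 0.976, 0.217, 0.0]
force: [0.7, 0.3, 0.6]
opening: 0.0637
grasp_force: 0.0
```

arm_command(series=[[27, -28, 0, 0, 0, 0, 0.4], [27, -28, 0, 0, 0, 0, 0.4], [27, -28, 0, 0, 0, 0, 0.4], [27, -28, 0, 0, 0, 0, 0.4], [27, -28, 0, 0, 0, 0, 0.4], [27, -28, 0, 0, 0, 0, 0.4], [27, -28, 0, 0, 0, 0, 0.4], [27, -28, 0, 0, 0, 0, 0.4]])

```text
clock: 2.13
tcp_pos: [0.4453, 0.0702, 0.2343]
tool_rot: [0.0, 0.976, 0.217, 0.0]
force: [0.7, -0.4, -0.7]
opening: 0.0637
grasp_force: 0.0
```

arm_command(series=[[0, 0, 0, 0, 5, 1.2, 0.4], [0, 0, 0, 0, 5, 1.2, 0.4], [0, 0, 0, 0, 5, 1.2, 0.4], [0, 0, 0, 0, 5, 1.2, 0.4], [0, 0, 0, 0, 5, 1.2, 0.4], [0, 0, 0, 0, 5, 1.2, 0.4], [0, 0, 0, 0, 0, 0, 0.4]])

```text
clock: 2.72
tcp_pos: [0.4407, 0.0677, 0.2315]
tool_rot: [-0.057, 0.955, 0.148, 0.251]
force: [0.2, 0.1, 0.5]
opening: 0.0639
grasp_force: 0.0
```

```bash
python3 -c "
from tgt import *
show(*pre(-.085,.13)); print(read_state()['clock'],pose()[0],read_state()['opening'])"
```

```text
shift in tool now [  8.3 -43.8  56.9] in world mm [ 19.5  54.1 -43.8] turn [-2.2  0.3 -0.2] shift in target axes [  8.1 -45.9  55.2]
2.7167 [0.44065831 0.06769638 0.231464  ] 0.06387627393747725
```

arm_command(series=[[0, 0, 0, -2.2, 0.3, -0.2, 0.4], [4, -23, 25, 0, 0, 0, 0.4], [4, -23, 25, 0, 0, 0, 0.4], [0, 0, 0, 0, 0, 0, 0.4]])

```text
clock: 3.05
tcp_pos: [0.4619, 0.1247, 0.192]
tool_rot: [-0.038, 0.955, 0.148, 0.255]
force: [-0.1, -0.0, -1.0]
opening: 0.0642
grasp_force: 0.0
```

```bash
cat >> tgt.py <<'E'
def wproj(P):
    p,r=pose(); m=camera_model("wrist"); T=np.array(m["tool_from_camera"]); q=r.inv().apply(np.array(P)-p)
    q=(q-T[:3,3])@T[:3,:3]
    return cv2.projectPoints(q,np.zeros(3),np.zeros(3),np.array(m["mtx"]),np.array(m["distortion"]))[0][:,0], q[:,2]
def look(name,boxes):
    im=camera("wrist")
    for yl,k in boxes:
        P=pts(RP,yl,k)
        for q in wproj(P)[0]: cv2.circle(im,tuple(int(v) for v in np.clip(np.round(q),-9999,9999)),1,(0,255,0),-1)
    cv2.imwrite(f"pics/{name}.png",im)
E
python3 -c "
from tgt import *
show(*pre(-.085,.13)); look('w1',[(-.085,'d'),(0,'s')])
for t in ['dropper_a','screwcap']: print([(np.round(d['xyz'],3).tolist(),round(d['score'],2)) for d in boxes_of(t,'wrist')])"
```

```text
shift in tool now [-4.3  2.2  2.5] in world mm [-1.7 -2.9 -4.3] turn [-0.1  0.1  0.4] shift in target axes [-4.3  2.2  2.5]
[([0.465, 0.289, 0.104], 0.91), ([0.508, 0.138, 0.106], 0.59)]
[([0.486, 0.214, 0.107], 0.96)]
```

View pics/w1.png

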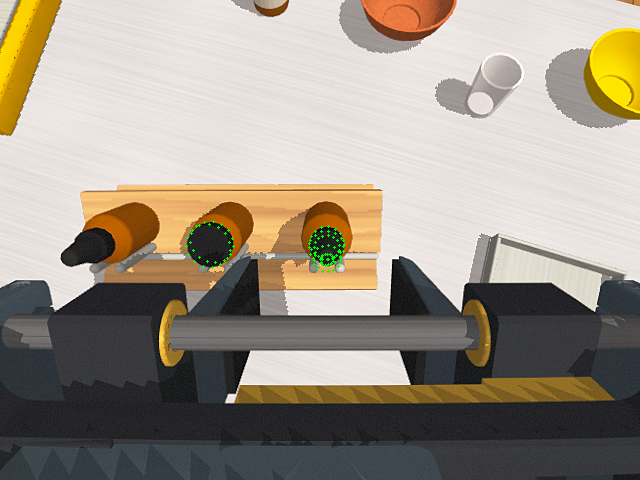

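The wrist view shows the overlays sitting on the closures, the dropper at (327,245) and the screwcap at (210,245), and the rack level. So the pose fit holds, and I'll descend.

arm_command(series=[[-4.3, 2.2, 0, 0, 0, 0.4, 0.4], [0, 0, 30, 0, 0, 0, 0.4], [0, 0, 30, 0, 0, 0, 0.4], [0, 0, 30, 0, 0, 0, 0.4], [0, 0, 25, 0, 0, 0, 0.4], [0, 0, 17.5, 0, 0, 0, 0.4], [0, 0, 0, 0, 0, 0, 0.4]])

```text
clock: 3.78
tcp_pos: [0.5233, 0.1364, 0.0756]
tool_rot: [-0.038, 0.956, 0.141, 0.256]
force: [-0.4, 0.5, -0.2]
opening: 0.0637
grasp_force: 0.0
```

```bash
python3 -c "
from tgt import *
show(*pre(-.085,0)); print(read_state()['force'])"
```

```text
shift in tool now [ 0.1 -4.7  0.6] in world mm [-1.   4.6 -0.5] turn [ 0.1  0.  -0.4] shift in target axes [ 0.1 -4.7  0.6]
[-0.39595789  0.50968964 -0.21437479]
```

arm_command(series=[[0, -4.5, 0.5, 0, 0, 0, 0.4], [0, 0, 0, 0, 0, 0, 0.4], [0, 0, 0, 0, 0, 0, -1], [0, 0, 0, 0, 0, 0, -1], [0, 0, 0, 0, 0, 0, -1], [0, 0, 0, 0, 0, 0, -1], [0, 0, 0, 0, 0, 0, -1]])

```text
clock: 4.37
tcp_pos: [0.5221, 0.1419, 0.0783]
tool_rot: [-0.039, 0.955, 0.142, 0.258]
force: [-2.0, -2.2, 5.8]
opening: 0.0392
grasp_force: 30.0
```

```bash
python3 -c "
from tgt import *
show(*pre(-.085,0)); s=read_state(); print(s['force'],s['opening'],s['grasp_force'])"
```

```text
shift in tool now [-1.7  0.9  2.7] in world mm [ 0.2 -0.9 -3.2] turn [ 0.1 -0.3 -0.2] shift in target axes [-1.7  0.9  2.7]
[-2.012074   -2.20089435  5.8296588 ] 0.03920591594092105 30.006941218161955
```

Gripped at 39 mm. Lifting off.

arm_command(series=[[3, 0, -5, 0, 0, 0, -1], [0, 0, -15, 0, 0, 0, -1], [0, 0, -30, 0, 0, 0, -1], [0, 0, -35, 0, 0, 0, -1], [0, 0, -35, 0, 0, 0, -1], [0, 0, -25, 0, 0, 0, -1], [0, 0, 0, 0, 0, 0, -1]])

```text
clock: 4.95
tcp_pos: [0.455, 0.1215, 0.2093]
tool_rot: [-0.039, 0.954, 0.142, 0.262]
force: [0.0, 0.2, -0.9]
opening: 0.039
grasp_force: 30.0
```

```bash
cat >> tgt.py <<'E'
CR=np.array([.576,-.290]); CY=np.radians(5.3); TR=np.array([.510,-.080])
def place(c,yaw,off,up,zf,h=.048):
    X=np.array([np.cos(yaw),np.sin(yaw),0]); Y=np.array([-X[1],X[0],0])
    return np.r_[c,zf+h-.019+up]+off*X, rot(np.array([0,0,-1.]),-Y)
E
python3 -c "
from tgt import *
show(*place(CR,CY,.034,.09,.006)); s=read_state(); print(s['force'],s['opening'],s['grasp_force'])"
```

```text
shift in tool now [-18.  435.7  87.5] in world mm [ 154.8 -408.4  -84.3] turn [ -3.1 -30.6  11.4] shift in target axes [116.4 420.9  84.3]
[ 0.02048114  0.20319907 -0.90426695] 0.03902605338115227 29.994683261029422
```

arm_command(series=[[0, 0, 0, -0.5, -5.1, 1.9, -1], [0, 0, 0, -0.5, -5.1, 1.9, -1], [0, 0, 0, -0.5, -5.1, 1.9, -1], [0, 0, 0, -0.5, -5.1, 1.9, -1], [0, 0, 0, -0.5, -5.1, 1.9, -1], [0, 0, 0, -0.5, -5.1, 1.9, -1], [0, 0, 0, 0, 0, 0, -1]])

```text
clock: 5.53
tcp_pos: [0.4578, 0.1224, 0.2027]
tool_rot: [-0.0, 0.999, 0.046, -0.005]
force: [0.7, -0.6, -0.6]
opening: 0.0396
grasp_force: 30.0
```

arm_command(series=[[10, 38, 0, 0, 0, 0, -1], [10, 38, 0, 0, 0, 0, -1], [10, 38, 0, 0, 0, 0, -1], [10, 38, 0, 0, 0, 0, -1], [10, 38, 0, 0, 0, 0, -1], [10, 38, 0, 0, 0, 0, -1], [10, 38, 0, 0, 0, 0, -1], [10, 38, 0, 0, 0, 0, -1]])

```text
clock: 6.2
tcp_pos: [0.5618, -0.1754, 0.2022]
tool_rot: [-0.0, 0.999, 0.046, -0.004]
force: [1.1, 1.1, -1.1]
opening: 0.0395
grasp_force: 30.0
```

arm_command(series=[[12, 38, 0, 0, 0, 0, -1], [12, 38, 0, 0, 0, 0, -1], [10, 36, 0, 0, 0, 0, -1], [0, 0, 0, 0, 0, 0, -1]])

```text
clock: 6.53
tcp_pos: [0.6075, -0.2886, 0.2004]
tool_rot: [0.002, 0.999, 0.044, -0.004]
force: [-0.4, 0.3, -0.6]
opening: 0.0394
grasp_force: 30.0
```

```bash
python3 -c "
from tgt import *
show(*place(CR,CY,.034,.09,.006)); s=read_state(); print(s['force'],s['opening'],s['grasp_force'])
im=camera('wrist'); 
X=np.array([np.cos(CY),np.sin(CY)]);Y=np.array([-X[1],X[0]])
L=[]
for z,a,b in [(.045,.075,.065),(.006,.069,.059)]:
  C=[np.r_[CR+i*a*X+j*b*Y,z] for i,j in [(1,1),(1,-1),(-1,-1),(-1,1)]]
  q=wproj(C)[0]; cv2.polylines(im,[np.clip(np.round(q),-3000,3000).astype(np.int32)],True,(0,255,0) if z>.01 else (255,0,0),1)
cv2.imwrite('pics/w2.png',im)"
```

```text
shift in tool now [ 3.1 -1.7 75.4] in world mm [  2.4   1.7 -75.4] turn [ 0.2  0.4 -0.2] shift in target axes [ 2.5 -1.5 75.4]
[-0.39017541  0.31738111 -0.62317394] 0.03941460548723748 29.993962476728484
```

View pics/w2.png

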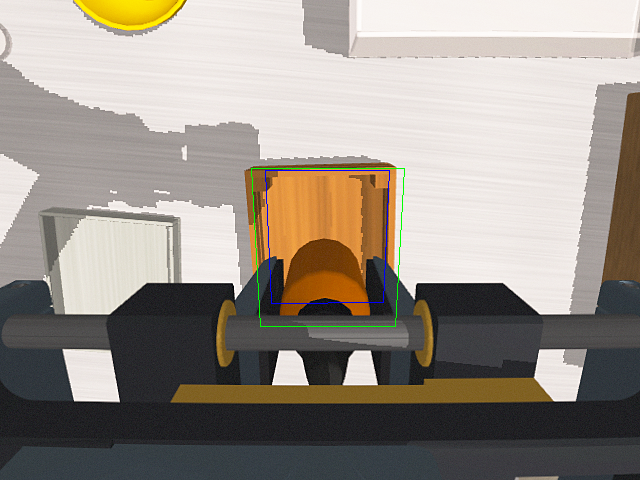

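The view shows the bottle hanging over the crate. The real rim runs from (248,168) to (396,165), about 4 mm to the +y side of my estimate, so I'll correct by that and descend.

arm_command(series=[[4, -5, 0, 0, 0, 0, -1], [0, 0, 35, 0, 0, 0, -1], [0, 0, 35, 0, 0, 0, -1], [0, 0, 35, 0, 0, 0, -1], [0, 0, 30, 0, 0, 0, -1], [0, 0, 15, 0, 0, 0, -1], [0, 0, 0, 0, 0, 0, -1]])

```text
clock: 7.17
tcp_pos: [0.6053, -0.273, 0.0486]
tool_rot: [-0.003, 0.999, 0.047, -0.008]
force: [-0.4, 1.3, -1.9]
opening: 0.0394
grasp_force: 30.0
```

```bash
sed -i 's/^CR=.*;  *CY=/CR=np.array([.577,-.287]); CY=/' tgt.py; grep -n "^CR" tgt.py; python3 -c "
from tgt import *
show(*place(CR,CY,.034,0,.006)); print(read_state()['force'])"
```

```text
23:CR=np.array([.577,-.287]); CY=np.radians(5.3); TR=np.array([.510,-.080])
shift in tool now [ 4.7 11.4 13.4] in world mm [  5.5 -10.9 -13.6] turn [-0.4  0.9  0.1] shift in target axes [ 4.5 11.3 13.6]
[-0.37130068  1.33038816 -1.87238954]
```

arm_command(series=[[4, 11, 0, 0, 0.9, 0, -1], [0, 0, 4, 0, 0, 0, -1], [0, 0, 0, 0, 0, 0, -1]])

```text
clock: 7.42
tcp_pos: [0.6147, -0.288, 0.0505]
tool_rot: [0.0, 0.999, 0.046, 0.005]
force: [-0.5, -1.1, -0.3]
opening: 0.0391
grasp_force: 30.0
```

```bash
python3 -c "
from tgt import *
show(*place(CR,CY,.034,0,.006)); print(read_state()['force'])"
```

```text
shift in tool now [-3.6 -4.4 15.4] in world mm [ -3.8   4.1 -15.5] turn [ 0.  -0.6 -0. ] shift in target axes [-3.4 -4.4 15.5]
[-0.5349493  -1.09162864 -0.25793848]
```

```bash
python3 -c "
from tgt import *
for i in range(6):
  s=read_state(); print(s['clock'],(s['tcp_pos']*1e3).round(1),s['tool_rot'].round(4),s['qpos'].round(4),s['force'].round(1)); camera('wrist')
"
```

```text
7.4167 [ 614.7 -288.    50.5] [1.000e-04 9.989e-01 4.600e-02 5.000e-03] [-0.4574  0.6019  1.5263  0.0055  1.0045  1.0185] [-0.5 -1.1 -0.3]
7.4667 [ 614.4 -287.8   50.4] [-1.000e-04  9.989e-01  4.600e-02  4.700e-03] [-0.4573  0.6019  1.5265  0.0055  1.0051  1.0185] [-1.2  0.9 -0.8]
7.5167 [ 614.3 -287.7   50.3] [-2.000e-04  9.989e-01  4.600e-02  4.500e-03] [-0.4572  0.6019  1.5267  0.0055  1.0052  1.0186] [ 0.3  0.2 -0.5]
7.5667 [ 614.2 -287.6   50.2] [-2.000e-04  9.989e-01  4.600e-02  4.400e-03] [-0.4572  0.6021  1.5269  0.0054  1.0051  1.0186] [-0.8  0.3 -1. ]
7.6167 [ 614.1 -287.6   49.9] [-3.000e-04  9.989e-01  4.600e-02  4.200e-03] [-0.4572  0.6023  1.5271  0.0054  1.0051  1.0186] [ 0.   0.2 -0.7]
7.6667 [ 614.  -287.5   49.7] [-4.000e-04  9.989e-01  4.610e-02  4.100e-03] [-0.4572  0.6025  1.5273  0.0054  1.005   1.0186] [-0.5  0.2 -0.3]
```

arm_command(series=[[0, 0, 0, 0, 0, 0, -1], [0, 0, 0, 0, 0, 0, -1], [0, 0, 0, 0, 0, 0, -1], [0, 0, 0, 0, 0, 0, -1], [0, 0, 0, 0, 0, 0, -1], [0, 0, 0, 0, 0, 0, -1], [0, 0, 0, 0, 0, 0, -1], [0, 0, 0, 0, 0, 0, -1]])

```text
clock: 8.38
tcp_pos: [0.6136, -0.2874, 0.0488]
tool_rot: [-0.001, 0.999, 0.046, 0.003]
force: [-0.6, -0.8, -0.9]
opening: 0.0391
grasp_force: 30.0
```

```bash
python3 -c "
from tgt import *
show(*place(CR,CY,.034,0,.006)); print(read_state()['force'])"
```

```text
shift in tool now [-2.5 -3.8 13.8] in world mm [ -2.8   3.6 -13.8] turn [-0.1 -0.4 -0. ] shift in target axes [-2.4 -3.8 13.8]
[-0.60739381 -0.82380477 -0.88428886]
```

arm_command(series=[[-2, -3.5, 4, 0, -0.4, 0, -1], [0, 0, 2, 0, 0, 0, -1], [0, 0, 2, 0, 0, 0, -1], [0, 0, 0, 0, 0, 0, -1], [0, 0, 0, 0, 0, 0, -1], [0, 0, 0, 0, 0, 0, -1]])

```text
clock: 8.88
tcp_pos: [0.6115, -0.2842, 0.0409]
tool_rot: [-0.0, 0.999, 0.046, 0.0]
force: [0.3, -0.0, -1.5]
opening: 0.039
grasp_force: 30.0
```

arm_command(series=[[0, 0, 1.5, 0, 0, 0, -1], [0, 0, 0, 0, 0, 0, -1], [0, 0, 0, 0, 0, 0, -1]])

```text
clock: 9.13
tcp_pos: [0.6113, -0.2841, 0.0393]
tool_rot: [-0.001, 0.999, 0.046, -0.0]
force: [-0.6, 0.0, -1.1]
opening: 0.0389
grasp_force: 30.0
```

arm_command(series=[[0, 0, 1, 0, 0, 0, -1], [0, 0, 0, 0, 0, 0, -1], [0, 0, 0, 0, 0, 0, -1]])

```text
clock: 9.38
tcp_pos: [0.6113, -0.2841, 0.0383]
tool_rot: [-0.001, 0.999, 0.046, -0.0]
force: [-0.2, 0.5, -0.8]
opening: 0.0394
grasp_force: 30.0
```

arm_command(series=[[0, 0, 1, 0, 0, 0, -1], [0, 0, 0, 0, 0, 0, -1], [0, 0, 0, 0, 0, 0, -1]])

```text
clock: 9.63
tcp_pos: [0.6115, -0.2842, 0.0378]
tool_rot: [-0.0, 0.999, 0.046, 0.0]
force: [-0.6, -0.3, 2.2]
opening: 0.0394
grasp_force: 30.0
```

arm_command(series=[[0, 0, 1, 0, 0, 0, -1], [0, 0, 0, 0, 0, 0, -1], [0, 0, 0, 0, 0, 0, -1]])

```text
clock: 9.88
tcp_pos: [0.6116, -0.2841, 0.0378]
tool_rot: [-0.0, 0.999, 0.046, 0.0]
force: [-1.4, 1.5, 7.3]
opening: 0.0395
grasp_force: 30.0
```

The bottle touched down at 37.8 mm as predicted. Releasing and retreating.

arm_command(series=[[0, 0, -1, 0, 0, 0, -0.05], [0, 0, 0, 0, 0, 0, 0.4], [0, 0, 0, 0, 0, 0, 0.4], [0, 0, 0, 0, 0, 0, 0.4], [0, 0, -5, 0, 0, 0, 0.4], [0, 0, -20, 0, 0, 0, 0.4], [0, 0, -30, 0, 0, 0, 0.4], [0, 0, -40, 0, 0, 0, 0.4]])

```text
clock: 10.55
tcp_pos: [0.6096, -0.2834, 0.1305]
tool_rot: [-0.002, 0.999, 0.046, -0.003]
force: [0.2, -0.0, -0.3]
opening: 0.0641
grasp_force: 0.0
```

arm_command(series=[[0, 0, -40, 0, 0, 0, 0.4], [0, 0, -30, 0, 0, 0, 0.4], [0, 0, 0, 0, 0, 0, 0.4]])

```text
clock: 10.8
tcp_pos: [0.6147, -0.2859, 0.2111]
tool_rot: [0.003, 0.999, 0.046, 0.007]
force: [1.1, -0.2, 0.6]
opening: 0.0636
grasp_force: 0.0
```

```bash
python3 -c "
from tgt import *
show(*pre(.085,.13)); print(pre(.085,.13)[0]); cv2.imwrite('pics/w3.png',camera('wrist'))
print([(np.round(d['xyz'],3).tolist(),round(d['score'],2)) for d in boxes_of('dropper_a','wrist')])"
```

```text
shift in tool now [-151.7 -586.7   17.4] in world mm [-204.8  570.1  -23.4] turn [  3.6  29.2 -11.5] shift in target axes [ -35.2 -605.2    6.7]
[0.40993153 0.28420975 0.18769804]
[([0.615, -0.283, 0.066], 0.97)]
```

View pics/w3.png

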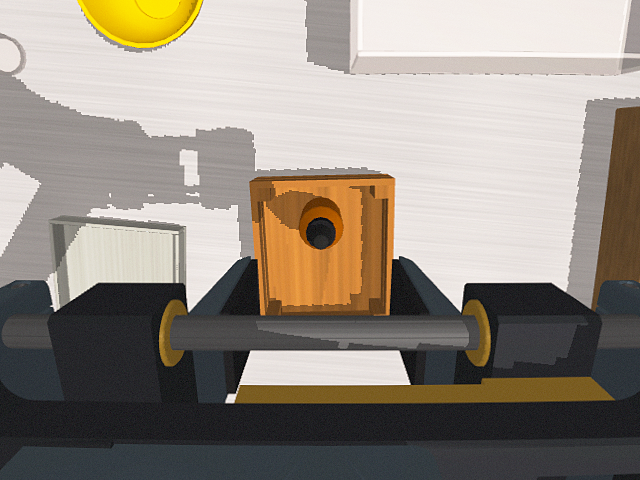

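The first dropper stands upright in the crate at (322,230). On to the second.

arm_command(series=[[-9.5, -36.5, -2, 0, 0, 0, 0.4], [-9.5, -36.5, -2, 0, 0, 0, 0.4], [-9.5, -36.5, -2, 0, 0, 0, 0.4], [-9.5, -36.5, -2, 0, 0, 0, 0.4], [-9.5, -36.5, -2, 0, 0, 0, 0.4], [-9.5, -36.5, -2, 0, 0, 0, 0.4], [-9.5, -36.5, -2, 0, 0, 0, 0.4], [-9.5, -36.5, -2, 0, 0, 0, 0.4]])

```text
clock: 11.57
tcp_pos: [0.5067, 0.001, 0.2167]
tool_rot: [-0.001, 0.999, 0.046, -0.002]
force: [0.7, 0.4, 0.7]
opening: 0.0638
grasp_force: 0.0
```

arm_command(series=[[-9.5, -36.5, 0, 0, 0, 0, 0.4], [-9.5, -36.5, 0, 0, 0, 0, 0.4], [-9.5, -36.5, 0, 0, 0, 0, 0.4], [-9.5, -36.5, 0, 0, 0, 0, 0.4], [-9.5, -36.5, 0, 0, 0, 0, 0.4], [-9.5, -36.5, 0, 0, 0, 0, 0.4], [-9.5, -36.5, 0, 0, 0, 0, 0.4], [-9.5, -36.5, 0, 0, 0, 0, 0.4]])

```text
clock: 12.23
tcp_pos: [0.4042, 0.2842, 0.217]
tool_rot: [0.001, 0.999, 0.046, -0.002]
force: [0.7, -0.3, 0.1]
opening: 0.0639
grasp_force: 0.0
```

arm_command(series=[[0, 0, 0, 0.6, 4.9, -1.9, 0.4], [0, 0, 0, 0.6, 4.9, -1.9, 0.4], [0, 0, 0, 0.6, 4.9, -1.9, 0.4], [0, 0, 0, 0.6, 4.9, -1.9, 0.4], [0, 0, 0, 0.6, 4.9, -1.9, 0.4], [0, 0, 0, 0.6, 4.9, -1.9, 0.4], [0, 0, 0, 0, 0, 0, 0.4], [0, 0, 0, 0, 0, 0, 0.4]])

```text
clock: 12.9
tcp_pos: [0.4047, 0.2823, 0.2171]
tool_rot: [-0.042, 0.957, 0.143, 0.249]
force: [1.1, 0.3, -0.3]
opening: 0.0638
grasp_force: 0.0
```

```bash
python3 -c "
from tgt import *
show(*pre(.085,.11)); print(pose()[0])"
```

```text
shift in tool now [-9.2  0.2 48.4] in world mm [ 14.8   4.8 -46.7] turn [-0.4  0.7 -0.3] shift in target axes [-9.8 -0.2 48.2]
[0.40465263 0.28231866 0.2170815 ]
```

Descend in two stages with settling.

arm_command(series=[[-9.5, 0, 0, -0.4, 0.7, -0.3, 0.4], [0, 0, 20, 0, 0, 0, 0.4], [0, 0, 20, 0, 0, 0, 0.4], [0, 0, 8, 0, 0, 0, 0.4], [0, 0, 0, 0, 0, 0, 0.4], [0, 0, 0, 0, 0, 0, 0.4], [0, 0, 0, 0, 0, 0, 0.4]])

```text
clock: 13.48
tcp_pos: [0.4221, 0.2884, 0.1735]
tool_rot: [-0.04, 0.955, 0.143, 0.258]
force: [-0.9, 0.3, -0.1]
opening: 0.064
grasp_force: 0.0
```

```bash
python3 -c "
from tgt import *
show(*pre(.085,0)); look('w4',[(.085,'d'),(0,'s')])"
```

```text
shift in tool now [ -4.6   0.6 111.2] in world mm [ 49.9  15.  -98.4] turn [-0.1 -0.3 -0.1] shift in target axes [ -4.    0.4 111.3]
```

View pics/w4.png

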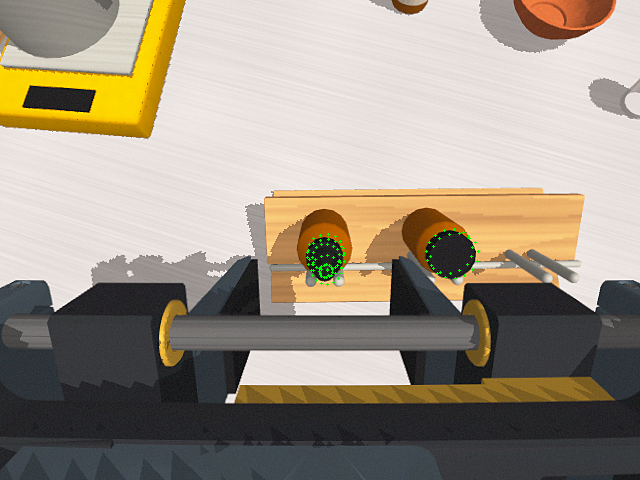

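The overlays are still on the closures at (325,258) and (450,253). Descending.

arm_command(series=[[-4, 0, 15, 0, -0.3, 0, 0.4], [0, 0, 30, 0, 0, 0, 0.4], [0, 0, 30, 0, 0, 0, 0.4], [0, 0, 20, 0, 0, 0, 0.4], [0, 0, 11, 0, 0, 0, 0.4], [0, 0, 0, 0, 0, 0, 0.4], [0, 0, 0, 0, 0, 0, 0.4]])

```text
clock: 14.12
tcp_pos: [0.4711, 0.3019, 0.083]
tool_rot: [-0.041, 0.956, 0.144, 0.253]
force: [-0.7, 0.0, -0.2]
opening: 0.064
grasp_force: 0.0
```

```bash
python3 -c "
from tgt import *
show(*pre(.085,0)); print(read_state()['force'])"
```

```text
shift in tool now [-2.7 -1.1  7.6] in world mm [ 1.   1.5 -7.9] turn [-0.3  0.3 -0.1] shift in target axes [-2.8 -1.2  7.5]
[-0.65589853  0.02528182 -0.17372766]
```

arm_command(series=[[-2.5, -1, 6, -0.3, 0.3, 0, 0.4], [0, 0, 0, 0, 0, 0, 0.4], [0, 0, 0, 0, 0, 0, 0.4], [0, 0, 0, 0, 0, 0, 0.4]])

```text
clock: 14.45
tcp_pos: [0.4731, 0.302, 0.0802]
tool_rot: [-0.041, 0.956, 0.146, 0.252]
force: [0.2, -0.7, 0.4]
opening: 0.0638
grasp_force: 0.0
```

```bash
python3 -c "
from tgt import *
show(*pre(.085,0)); print(read_state()['force'])"
```

```text
shift in tool now [-3.  -1.6  4.2] in world mm [-1.   1.4 -5.1] turn [-0.3  0.4  0. ] shift in target axes [-3.1 -1.7  4.1]
[ 0.2433467  -0.71533383  0.37448134]
```

arm_command(series=[[0, 0, 0, 0, 0, 0, -1], [0, 0, 0, 0, 0, 0, -1], [0, 0, 0, 0, 0, 0, -1], [0, 0, 0, 0, 0, 0, -1], [0, 0, 0, 0, 0, 0, -1], [0, 0, 0, 0, 0, 0, -1]])

```text
clock: 14.95
tcp_pos: [0.474, 0.3035, 0.0805]
tool_rot: [-0.042, 0.956, 0.146, 0.253]
force: [0.7, 3.7, 1.9]
opening: 0.0392
grasp_force: 30.0
```

```bash
python3 -c "
from tgt import *
show(*pre(.085,0)); print(read_state()['force'])"
```

```text
shift in tool now [-4.3 -0.5  3.7] in world mm [-1.9 -0.  -5.3] turn [-0.4  0.3  0. ] shift in target axes [-4.3 -0.5  3.7]
[0.72725718 3.70809569 1.94627357]
```

arm_command(series=[[3, 0, -5, 0, 0, 0, -1], [0, 0, -15, 0, 0, 0, -1], [0, 0, -30, 0, 0, 0, -1], [0, 0, -35, 0, 0, 0, -1], [0, 0, -35, 0, 0, 0, -1], [0, 0, -25, 0, 0, 0, -1], [0, 0, 0, 0, 0, 0, -1]])

```text
clock: 15.53
tcp_pos: [0.4071, 0.2808, 0.2112]
tool_rot: [-0.042, 0.955, 0.145, 0.254]
force: [0.2, 0.6, -0.5]
opening: 0.0394
grasp_force: 30.0
```

arm_command(series=[[0, 0, 0, -0.5, -5.1, 1.9, -1], [0, 0, 0, -0.5, -5.1, 1.9, -1], [0, 0, 0, -0.5, -5.1, 1.9, -1], [0, 0, 0, -0.5, -5.1, 1.9, -1], [0, 0, 0, -0.5, -5.1, 1.9, -1], [0, 0, 0, -0.5, -5.1, 1.9, -1], [0, 0, 0, 0, 0, 0, -1]])

```text
clock: 16.12
tcp_pos: [0.4102, 0.2808, 0.2049]
tool_rot: [0.001, 0.999, 0.049, -0.013]
force: [1.0, 0.4, -0.7]
opening: 0.0395
grasp_force: 30.0
```

```bash
python3 -c "
from tgt import *
show(*place(CR,CY,-.034,.14,.006)); s=read_state(); print(s['tcp_pos'],s['force'],s['opening'],s['grasp_force'])"
```

```text
shift in tool now [ 77.7 581.2  28.3] in world mm [ 132.9 -571.   -29.9] turn [0.  1.5 0.3] shift in target axes [ 79.6 580.8  29.9]
[0.41021375 0.28083768 0.20487759] [ 1.03430434  0.39930534 -0.70043625] 0.03953471542726202 29.999823515536264
```

arm_command(series=[[5, 36, 0, 0, 1.5, 0.3, -1], [5, 36, 0, 0, 0, 0, -1], [5, 36, 0, 0, 0, 0, -1], [5, 36, 0, 0, 0, 0, -1], [5, 36, 0, 0, 0, 0, -1], [5, 36, 0, 0, 0, 0, -1], [5, 36, 0, 0, 0, 0, -1], [5, 36, 0, 0, 0, 0, -1]])

```text
clock: 16.78
tcp_pos: [0.4734, -0.0039, 0.2055]
tool_rot: [-0.0, 0.999, 0.048, 0.001]
force: [0.5, 0.6, -0.9]
opening: 0.0394
grasp_force: 30.0
```

arm_command(series=[[5, 36, 0, 0, 0, 0, -1], [5, 36, 0, 0, 0, 0, -1], [5, 36, 0, 0, 0, 0, -1], [5, 36, 0, 0, 0, 0, -1], [5, 36, 0, 0, 0, 0, -1], [5, 36, 0, 0, 0, 0, -1], [0, 36, 0, 0, 0, 0, -1], [0, 36, 0, 0, 0, 0, -1]])

```text
clock: 17.45
tcp_pos: [0.5308, -0.2871, 0.2048]
tool_rot: [-0.001, 0.999, 0.048, 0.001]
force: [0.5, 0.2, -0.5]
opening: 0.0388
grasp_force: 30.0
```

arm_command(series=[[0, 0, 0, 0, 0, 0, -1], [0, 0, 0, 0, 0, 0, -1], [0, 0, 0, 0, 0, 0, -1], [0, 0, 0, 0, 0, 0, -1]])

```text
clock: 17.78
tcp_pos: [0.5313, -0.2844, 0.2058]
tool_rot: [-0.001, 0.999, 0.048, 0.001]
force: [0.0, -0.8, -1.1]
opening: 0.039
grasp_force: 30.0
```

```bash
python3 -c "
from tgt import *
show(*place(CR,CY,-.034,0.03,.006)); s=read_state(); print(s['force'])"
```

```text
shift in tool now [ 10.8   7.2 140.9] in world mm [  11.8   -5.7 -140.8] turn [-0.1 -0.2  0.2] shift in target axes [ 11.3   6.8 140.8]
[ 0.03217127 -0.83735536 -1.05951711]
```

arm_command(series=[[12, 7, 0, 0, -0.2, 0.2, -1], [0, 0, 30, 0, 0, 0, -1], [0, 0, 30, 0, 0, 0, -1], [0, 0, 30, 0, 0, 0, -1], [0, 0, 10, 0, 0, 0, -1], [0, 0, 0, 0, 0, 0, -1], [0, 0, 0, 0, 0, 0, -1], [0, 0, 0, 0, 0, 0, -1]])

```text
clock: 18.45
tcp_pos: [0.5461, -0.2918, 0.1087]
tool_rot: [0.0, 0.999, 0.046, 0.002]
force: [0.3, 0.5, 0.3]
opening: 0.0396
grasp_force: 30.0
```

```bash
python3 -c "
from tgt import *
show(*place(CR,CY,-.034,0.0037,.006)); s=read_state(); print(s['force'])"
```

```text
shift in tool now [-3.  -2.  69.9] in world mm [ -2.9   1.7 -70. ] turn [ 0.  -0.2 -0. ] shift in target axes [-2.8 -2.  70. ]
[0.2678205  0.47425381 0.33424925]
```

arm_command(series=[[-2, -2, 10, 0, 0, 0, -1], [0, 0, 20, 0, 0, 0, -1], [0, 0, 15, 0, 0, 0, -1], [0, 0, 10, 0, 0, 0, -1], [0, 0, 0, 0, 0, 0, -1], [0, 0, 0, 0, 0, 0, -1], [0, 0, 0, 0, 0, 0, -1], [0, 0, 0, 0, 0, 0, -1]])

```text
clock: 19.12
tcp_pos: [0.5434, -0.2901, 0.0527]
tool_rot: [-0.0, 0.999, 0.046, 0.001]
force: [0.3, -0.1, -1.7]
opening: 0.0395
grasp_force: 30.0
```

```bash
python3 -c "
from tgt import *
show(*place(CR,CY,-.034,0.0037,.006)); s=read_state(); print(s['force'])"
```

```text
shift in tool now [-0.3 -0.  14. ] in world mm [ -0.2   0.  -14. ] turn [-0.  -0.2 -0.1] shift in target axes [-0.2 -0.  14. ]
[ 0.29190047 -0.10308138 -1.65094492]
```

arm_command(series=[[0, 0, 4, 0, 0, 0, -1], [0, 0, 4, 0, 0, 0, -1], [0, 0, 2, 0, 0, 0, -1], [0, 0, 0, 0, 0, 0, -1], [0, 0, 0, 0, 0, 0, -1]])

```text
clock: 19.53
tcp_pos: [0.5424, -0.2896, 0.0412]
tool_rot: [-0.001, 0.999, 0.046, 0.0]
force: [-0.8, 0.6, -1.2]
opening: 0.0394
grasp_force: 30.0
```

arm_command(series=[[0, 0, 1.5, 0, 0, 0, -1], [0, 0, 0, 0, 0, 0, -1], [0, 0, 0, 0, 0, 0, -1]])

```text
clock: 19.78
tcp_pos: [0.5426, -0.2897, 0.0399]
tool_rot: [-0.001, 0.999, 0.046, 0.0]
force: [0.6, -0.1, -1.1]
opening: 0.0392
grasp_force: 30.0
```

arm_command(series=[[0, 0, 1.2, 0, 0, 0, -1], [0, 0, 0, 0, 0, 0, -1], [0, 0, 0, 0, 0, 0, -1]])

```text
clock: 20.03
tcp_pos: [0.5425, -0.2896, 0.0387]
tool_rot: [-0.001, 0.999, 0.046, 0.0]
force: [-1.1, 1.3, -0.3]
opening: 0.0388
grasp_force: 30.0
```

arm_command(series=[[0, 0, 1.2, 0, 0, 0, -1], [0, 0, 0, 0, 0, 0, -1], [0, 0, 0, 0, 0, 0, -1]])

```text
clock: 20.28
tcp_pos: [0.5428, -0.2897, 0.0379]
tool_rot: [-0.001, 0.999, 0.046, 0.001]
force: [-0.2, 0.3, 1.7]
opening: 0.039
grasp_force: 30.0
```

Contact. Press slightly, release and retreat.

arm_command(series=[[0, 0, 0.3, 0, 0, 0, -1], [0, 0, 0, 0, 0, 0, 0.4], [0, 0, 0, 0, 0, 0, 0.4], [0, 0, 0, 0, 0, 0, 0.4], [0, 0, -5, 0, 0, 0, 0.4], [0, 0, -20, 0, 0, 0, 0.4], [0, 0, -30, 0, 0, 0, 0.4], [0, 0, -40, 0, 0, 0, 0.4]])

```text
clock: 20.95
tcp_pos: [0.5406, -0.2888, 0.1308]
tool_rot: [-0.002, 0.999, 0.046, -0.003]
force: [1.1, -0.8, -0.6]
opening: 0.0635
grasp_force: 0.0
```

arm_command(series=[[0, 0, -40, 0, 0, 0, 0.4], [0, 0, -38, 0, 0, 0, 0.4], [0, 0, 0, 0, 0, 0, 0.4], [0, 0, 0, 0, 0, 0, 0.4]])

```text
clock: 21.28
tcp_pos: [0.5435, -0.2906, 0.2134]
tool_rot: [0.001, 0.999, 0.046, 0.003]
force: [-1.1, -0.4, -0.8]
opening: 0.0639
grasp_force: 0.0
```

```bash
python3 -c "
from tgt import *
show(*pre(0,.11)); print(pre(0,.11)[0]); cv2.imwrite('pics/w5.png',camera('wrist'))
print([(np.round(d['xyz'],3).tolist(),round(d['score'],2)) for d in boxes_of('dropper_a','wrist')])"
```

```text
shift in tool now [ -53.5 -503.6   41.7] in world mm [-98.9 496.5 -43. ] turn [  3.3  29.6 -11.6] shift in target axes [  23.7 -503.6   63.4]
[0.44460411 0.20596135 0.17037753]
[([0.61, -0.287, 0.066], 0.9), ([0.546, -0.288, 0.063], 0.76)]
```

View pics/w5.png

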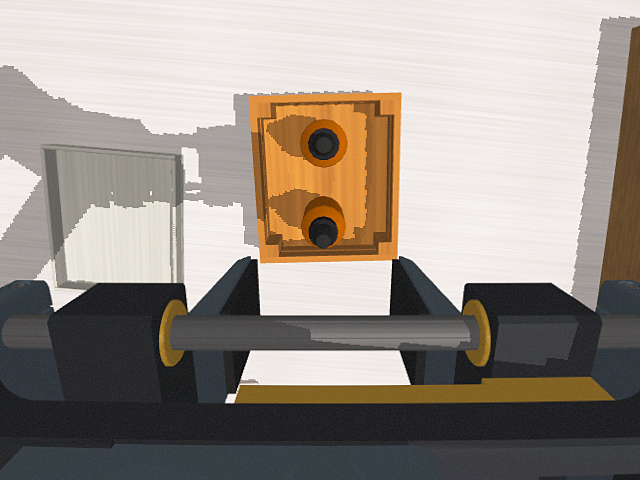

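Both droppers stand upright in the crate at (324,144) and (323,228). Now the screwcap.

arm_command(series=[[-4.5, -36, 0, 0, 0, 0, 0.4], [-4.5, -36, 0, 0, 0, 0, 0.4], [-4.5, -36, 0, 0, 0, 0, 0.4], [-4.5, -36, 0, 0, 0, 0, 0.4], [-4.5, -36, 0, 0, 0, 0, 0.4], [-4.5, -36, 0, 0, 0, 0, 0.4], [-4.5, -36, 0, 0, 0, 0, 0.4], [-4.5, -36, 0, 0, 0, 0, 0.4]])

```text
clock: 22.05
tcp_pos: [0.4784, -0.0049, 0.2086]
tool_rot: [-0.001, 0.999, 0.045, -0.002]
force: [0.4, -0.1, 1.1]
opening: 0.0639
grasp_force: 0.0
```

arm_command(series=[[-5, -36, 0, 0, 0, 0, 0.4], [-5, -36, 0, 0, 0, 0, 0.4], [-5, -36, 0, 0, 0, 0, 0.4], [-5, -36, 0, 0, 0, 0, 0.4], [-5, -36, 0, 0, 0, 0, 0.4], [-5, -36, 0, 0, 0, 0, 0.4], [0, 0, 0, 0, 0, 0, 0.4], [0, 0, 0, 0, 0, 0, 0.4]])

```text
clock: 22.72
tcp_pos: [0.4293, 0.2068, 0.2091]
tool_rot: [0.0, 0.999, 0.048, -0.002]
force: [0.1, -0.3, -1.0]
opening: 0.0638
grasp_force: 0.0
```

arm_command(series=[[0, 0, 0, 0.5, 4.9, -1.9, 0.4], [0, 0, 0, 0.5, 4.9, -1.9, 0.4], [0, 0, 0, 0.5, 4.9, -1.9, 0.4], [0, 0, 0, 0.5, 4.9, -1.9, 0.4], [0, 0, 0, 0.5, 4.9, -1.9, 0.4], [0, 0, 0, 0.5, 4.9, -1.9, 0.4], [0, 0, 0, 0, 0, 0, 0.4], [0, 0, 0, 0, 0, 0, 0.4]])

```text
clock: 23.38
tcp_pos: [0.4297, 0.2042, 0.2097]
tool_rot: [-0.037, 0.957, 0.141, 0.251]
force: [0.2, 0.0, 0.4]
opening: 0.0641
grasp_force: 0.0
```

```bash
python3 -c "
from tgt import *
show(*pre(0,0.06)); print(pose()[0])"
```

```text
shift in tool now [-5.9  2.4 91.5] in world mm [ 38.8   9.2 -82.7] turn [ 0.2  0.7 -0.4] shift in target axes [-6.9  2.7 91.4]
[0.42973356 0.20418532 0.20973392]
```

arm_command(series=[[-6, 2.5, 20, 0.2, 0.7, -0.4, 0.4], [0, 0, 30, 0, 0, 0, 0.4], [0, 0, 30, 0, 0, 0, 0.4], [0, 0, 10, 0, 0, 0, 0.4], [0, 0, 0, 0, 0, 0, 0.4], [0, 0, 0, 0, 0, 0, 0.4], [0, 0, 0, 0, 0, 0, 0.4]])

```text
clock: 23.97
tcp_pos: [0.4708, 0.2156, 0.131]
tool_rot: [-0.04, 0.954, 0.145, 0.258]
force: [-0.2, 0.4, 0.3]
opening: 0.0637
grasp_force: 0.0
```

```bash
python3 -c "
from tgt import *
show(*pre(0,0)); print(pose()[0])"
```

```text
shift in tool now [-4.8  1.5 61.9] in world mm [ 26.4   6.6 -55.9] turn [-0.1 -0.3  0. ] shift in target axes [-4.4  1.5 62. ]
[0.47076622 0.21557333 0.13098596]
```

arm_command(series=[[-5, 1.5, 15, 0, -0.3, 0, 0.4], [0, 0, 25, 0, 0, 0, 0.4], [0, 0, 20, 0, 0, 0, 0.4], [0, 0, 5, 0, 0, 0, 0.4], [0, 0, 0, 0, 0, 0, 0.4], [0, 0, 0, 0, 0, 0, 0.4], [0, 0, 0, 0, 0, 0, 0.4], [0, 0, 0, 0, 0, 0, 0.4]])

```text
clock: 24.63
tcp_pos: [0.4973, 0.2227, 0.0727]
tool_rot: [-0.04, 0.955, 0.145, 0.257]
force: [0.3, -0.1, -1.2]
opening: 0.0639
grasp_force: 0.0
```

```bash
python3 -c "
from tgt import *
show(*pre(0,0)); print(pose()[0])"
```

```text
shift in tool now [ 0.9  0.4 -2.2] in world mm [-0.2 -0.5  2.4] turn [-0.1 -0.1  0.1] shift in target axes [ 0.9  0.4 -2.2]
[0.49731537 0.22270079 0.07272878]
```

arm_command(series=[[0, 0, 0, 0, 0, 0, -1], [0, 0, 0, 0, 0, 0, -1], [0, 0, 0, 0, 0, 0, -1], [0, 0, 0, 0, 0, 0, -1], [0, 0, 0, 0, 0, 0, -1], [0, 0, 0, 0, 0, 0, -1]])

```text
clock: 25.13
tcp_pos: [0.4971, 0.2228, 0.0717]
tool_rot: [-0.04, 0.955, 0.146, 0.256]
force: [-2.4, 0.1, 2.4]
opening: 0.0393
grasp_force: 30.0
```

```bash
python3 -c "
from tgt import *
show(*pre(0,0)); print(read_state()['force'])"
```

```text
shift in tool now [ 1.6  0.6 -3. ] in world mm [ 0.  -0.6  3.4] turn [-0.1 -0.   0.1] shift in target axes [ 1.6  0.6 -3. ]
[-2.3904923   0.05026131  2.3604774 ]
```

arm_command(series=[[3, 0, -5, 0, 0, 0, -1], [0, 0, -15, 0, 0, 0, -1], [0, 0, -30, 0, 0, 0, -1], [0, 0, -35, 0, 0, 0, -1], [0, 0, -35, 0, 0, 0, -1], [0, 0, -25, 0, 0, 0, -1], [0, 0, 0, 0, 0, 0, -1]])

```text
clock: 25.72
tcp_pos: [0.4304, 0.2019, 0.203]
tool_rot: [-0.041, 0.954, 0.145, 0.259]
force: [1.1, -0.4, -0.4]
opening: 0.0393
grasp_force: 30.0
```

arm_command(series=[[0, 0, 0, -0.5, -4.8, 2.6, -1], [0, 0, 0, -0.5, -4.8, 2.6, -1], [0, 0, 0, -0.5, -4.8, 2.6, -1], [0, 0, 0, -0.5, -4.8, 2.6, -1], [0, 0, 0, -0.5, -4.8, 2.6, -1], [0, 0, 0, -0.5, -4.8, 2.6, -1], [0, 0, 0, 0, 0, 0, -1]])

```text
clock: 26.3
tcp_pos: [0.4334, 0.2021, 0.1968]
tool_rot: [-0.011, 1.0, 0.013, 0.006]
force: [1.4, -0.0, -2.2]
opening: 0.0397
grasp_force: 30.0
```

```bash
python3 -c "
from tgt import *
show(*place(TR,0,0,.1,.004)); s=read_state(); print(s['tcp_pos'],s['force'],s['opening'],s['grasp_force'])"
```

```text
shift in tool now [ 68.3 285.3  58.4] in world mm [  76.6 -282.1  -63.8] turn [-1.2 -0.7  1.5] shift in target axes [ 76.6 282.1  63.8]
[0.43342437 0.20206376 0.19676434] [ 1.39827335 -0.04637295 -2.20066592] 0.03968790118854471 29.99871223582886
```

arm_command(series=[[9, 35, 0, -1.2, -0.7, 1.5, -1], [9, 35, 0, 0, 0, 0, -1], [9, 35, 0, 0, 0, 0, -1], [9, 35, 0, 0, 0, 0, -1], [9, 35, 0, 0, 0, 0, -1], [9, 35, 0, 0, 0, 0, -1], [9, 35, 0, 0, 0, 0, -1], [9, 35, 0, 0, 0, 0, -1]])

```text
clock: 26.97
tcp_pos: [0.5032, -0.0797, 0.1962]
tool_rot: [-0.001, 1.0, 0.002, 0.001]
force: [0.7, 0.2, -1.1]
opening: 0.0396
grasp_force: 30.0
```

arm_command(series=[[0, 0, 30, 0, 0, 0, -1], [0, 0, 30, 0, 0, 0, -1], [0, 0, 30, 0, 0, 0, -1], [0, 0, 20, 0, 0, 0, -1], [0, 0, 10, 0, 0, 0, -1], [0, 0, 0, 0, 0, 0, -1], [0, 0, 0, 0, 0, 0, -1], [0, 0, 0, 0, 0, 0, -1]])

```text
clock: 27.63
tcp_pos: [0.5052, -0.0778, 0.0786]
tool_rot: [-0.001, 1.0, 0.002, 0.002]
force: [0.2, 0.2, -1.0]
opening: 0.0395
grasp_force: 30.0
```

```bash
python3 -c "
from tgt import *
show(*place(TR,0,0,-.003,.004)); s=read_state(); print(s['tcp_pos'],s['force'])"
```

```text
shift in tool now [ 4.6  2.3 48.6] in world mm [  4.8  -2.2 -48.6] turn [-0.1 -0.2  0.2] shift in target axes [ 4.8  2.2 48.6]
[ 0.50519529 -0.07779374  0.07862343] [ 0.21222458  0.17382591 -1.00667077]
```

arm_command(series=[[4, 2, 15, 0, 0, 0, -1], [0, 0, 15, 0, 0, 0, -1], [0, 0, 8, 0, 0, 0, -1], [0, 0, 4, 0, 0, 0, -1], [0, 0, 0, 0, 0, 0, -1], [0, 0, 0, 0, 0, 0, -1], [0, 0, 0, 0, 0, 0, -1]])

```text
clock: 28.22
tcp_pos: [0.5089, -0.0797, 0.0364]
tool_rot: [-0.001, 1.0, 0.001, 0.002]
force: [-0.7, -1.2, -0.9]
opening: 0.0394
grasp_force: 30.0
```

arm_command(series=[[0, 0, 2, 0, 0, 0, -1], [0, 0, 1, 0, 0, 0, -1], [0, 0, 0, 0, 0, 0, -1], [0, 0, 0, 0, 0, 0, -1]])

```text
clock: 28.55
tcp_pos: [0.5083, -0.0796, 0.0325]
tool_rot: [-0.001, 1.0, 0.001, 0.001]
force: [-0.1, 0.1, -1.3]
opening: 0.0392
grasp_force: 30.0
```

arm_command(series=[[0, 0, 1.5, 0, 0, 0, -1], [0, 0, 0, 0, 0, 0, -1], [0, 0, 0, 0, 0, 0, -1]])

```text
clock: 28.8
tcp_pos: [0.5082, -0.0796, 0.0309]
tool_rot: [-0.001, 1.0, 0.001, 0.001]
force: [-0.2, 0.0, -1.2]
opening: 0.0395
grasp_force: 30.0
```

arm_command(series=[[0, 0, 1, 0, 0, 0, -1], [0, 0, 0, 0, 0, 0, -1], [0, 0, 0, 0, 0, 0, -1]])

```text
clock: 29.05
tcp_pos: [0.5082, -0.0796, 0.0299]
tool_rot: [-0.001, 1.0, 0.001, 0.001]
force: [-0.3, 0.3, -0.8]
opening: 0.0391
grasp_force: 30.0
```

arm_command(series=[[0, 0, 1, 0, 0, 0, -1], [0, 0, 0, 0, 0, 0, -1], [0, 0, 0, 0, 0, 0, -1]])

```text
clock: 29.3
tcp_pos: [0.5085, -0.0796, 0.0295]
tool_rot: [-0.001, 1.0, 0.001, 0.001]
force: [-1.4, 0.4, 4.4]
opening: 0.0391
grasp_force: 30.0
```

arm_command(series=[[0, 0, 0.7, 0, 0, 0, -1], [0, 0, 0, 0, 0, 0, -1], [0, 0, 0, 0, 0, 0, -1]])

```text
clock: 29.55
tcp_pos: [0.5085, -0.0796, 0.0295]
tool_rot: [-0.001, 1.0, 0.001, 0.001]
force: [-1.6, 1.1, 11.1]
opening: 0.0388
grasp_force: 30.0
```

arm_command(series=[[0, 0, -1, 0, 0, 0, -1], [0, 0, 0, 0, 0, 0, 0.4], [0, 0, 0, 0, 0, 0, 0.4], [0, 0, 0, 0, 0, 0, 0.4], [0, 0, -5, 0, 0, 0, 0.4], [0, 0, -20, 0, 0, 0, 0.4], [0, 0, -30, 0, 0, 0, 0.4], [0, 0, -40, 0, 0, 0, 0.4]])

```text
clock: 30.22
tcp_pos: [0.5061, -0.0795, 0.1233]
tool_rot: [-0.001, 1.0, 0.001, -0.002]
force: [0.9, 0.2, 0.9]
opening: 0.0638
grasp_force: 0.0
```

arm_command(series=[[0, 0, -40, 0, 0, 0, 0.4], [0, 0, -38, 0, 0, 0, 0.4], [0, 0, 0, 0, 0, 0, 0.4], [0, 0, 0, 0, 0, 0, 0.4], [0, 0, 0, 0, 0, 0, 0.4], [0, 0, 0, 0, 0, 0, 0.4]])

```text
clock: 30.72
tcp_pos: [0.5069, -0.0798, 0.2007]
tool_rot: [-0.001, 1.0, 0.001, -0.001]
force: [0.6, -0.1, -0.3]
opening: 0.0638
grasp_force: 0.0
```

```bash
python3 -c "
from station import *; import cv2,numpy as np
cv2.imwrite('pics/scene9.png',camera('scene')); print(read_state()['opening'])
for t in ['dropper_a','screwcap','tin','beaker']: print(t,[(np.round(d['xyz'],3).tolist(),round(d['score'],2)) for d in boxes_of(t,'scene')])"
```

```text
0.06383349487021316
dropper_a [([0.617, -0.273, 0.058], 0.74), ([0.546, -0.279, 0.059], 0.73)]
screwcap [([0.518, -0.071, 0.056], 0.83)]
tin [([0.357, 0.069, 0.024], 0.56)]
beaker [([0.735, 0.023, 0.039], 0.87)]
```

View pics/scene9.png

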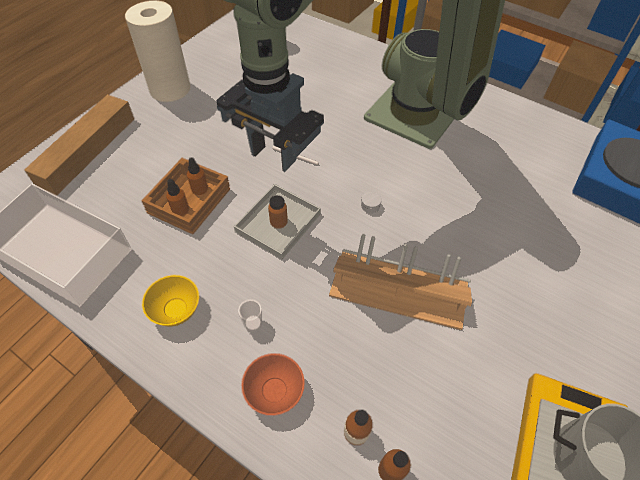

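The droppers stand in the crate at (177,197) and (197,177), and the screwcap stands in the tray at (278,212). The tin and beaker haven't moved and the gripper is clear, so I'm handing in.

```bash
python3 -c "
from station import *
print(close_job())"
```

```text
the job is handed in; nothing more can be done
None
```

The job is handed in at about 31 s of the 70 s limit: both dropper bottles stand upright in the crate and the screw-cap bottle stands upright in the tray, with the beaker and tin left where they were. The hand-in call did not report a verdict.

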